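Serve the shortbread with the turner

ROBOT

A 7-joint arm with a two-finger parallel gripper is mounted at the origin on the work surface. World frame = base frame: x ahead of the robot, y to its left, z up, the work surface at z = 0. Lengths are in mm, angles in rad, forces in N, time in s.
With the tool pointing down it reaches from about 400 to 875 mm from the base axis. Payload 19.3 kg.
Tool frame: the origin (TCP) lies at the very end of the fingers, on their centre line; the grasp point (between the pads) lies 19 mm behind it (grip_point_offset is the z of the grasp point in the tool frame, in mm); z points along the fingers, x is the direction in which the jaws open and shut, and the axes are right-handed (so a half turn about z gives the same grasp; the last joint's range is limited). The gripper opens to 85 mm and grips with 20 to 120 N. Pads are 22 mm wide; open, the fingers measure 114 mm over their backs; the gripper's body (76 mm by 85 mm) begins 54 mm behind the grasp point. The pads swing forward as they close: fully open they stand 13 mm farther back than shut.
Start: joints at [-1.296, 0.521, -0.036, 1.599, 0.021, 1.021, -0.113], TCP at [211.273, 588.199, 231.291] pointing down, gripper open.
Joint ranges: [-2.91, 2.91], [-0.3, 2.13], [-1.5, 1.42], [0.17, 2.43], [-1.26, 4.41], [0.16, 1.93], [-2.52, 2.52]. Speed limits (rad/s): [1.89, 1.89, 2.39, 2.39, 3.01, 3.01, 3.01].

INTERFACE

Orientations are given as a 3x3 rotation matrix whose columns are the frame's x, y, z axes.
In Python, from workcell import movep, movel, goto_joints, open_gripper, clamp, wait, inverse_kinematics, read_state, camera, PlanningError, finish_job, grip_point_offset gives the robot as it stands. Calls block until the motion is done:
- movep(position, orientation): joint-space move of the TCP to a pose.
- movel(position, frame=None, max_speed=150, guard=None): straight line of the TCP; frame=None keeps the orientation; max_speed is the mean speed in mm/s. With guard (N) it stops when the force on the tool has changed by that much, and returns True; else False.
- goto_joints(angles): joint-space move.
- open_gripper() and clamp(): open the fingers fully, or close them until they stop; the grip force is fixed at half the most.
- wait(seconds).
- inverse_kinematics(position, orientation): joint angles nearest the present ones, or None.
- read_state(): the state.
- camera(name): name is "scene" or "top"; returns a dict with "image" (420x560x3 uint8, blue, green, red), "range_z" (420x560 float32, mm along the optical axis (not along the pixel's ray), 0 where there is no reading), "fx", "fy", "cx", "cy" (pixels), "dist_coeffs" ([k1, k2, p1, p2, k3] as OpenCV has them; the pictures are not rectified), "cam_to_world" (4x4, takes a point from camera to world coordinates). Camera axes: x right, y up, looking along -z (the intrinsics and any distortion apply to the point x, -y, -z); pixel columns grow to the right and rows downward; lengths in mm; the calibration is good to about 2 mm. A picture is of the moment at which its call begins.
A pose or a line that the arm cannot do raises PlanningError and nothing moves.
- finish_job(): hands the job in, once; it reports no verdict.
The state is a dict: "time": time; "qpos": joint angles; "qvel": joint speeds; "joint_efforts": joint torques, N m; "eef_pos": TCP position; "tool_rot": TCP orientation; "ft_force": force on the tool from outside, world axes, zero at the start; "torque": the same for the moment, N m; "finger_gap": finger opening in mm.
Only numpy, scipy, OpenCV 4.12 (cv2) and the standard library are available. Lean on these libraries where they do the work, as an engineer would, in place of code of your own. Each camera call takes 0.05 s, during which the arm holds its last target. There are 200 camera calls.

TASK

Pick up the steel turner from its blue rest, slide its blade under the big shortbread biscuit on the wooden board, lift the biscuit on it and slide it off gently, without dropping it, onto the middle of the white plate, flat and right side up; do not touch the biscuit with the gripper. Then lay the turner back on its rest as you found it, handle in the notch. Leave the mug, jar, clock, remote and book where they are.

Things in the scene. Friction and masses are not known exactly. Their poses are not given: they have to be found in the camera images.
- turner: Loose steel turner (spatula), 0.18 kg, starts on its rest. Blade 120 (x) x 80 (y) x 2 mm; origin at the centre of the blade's underside, +x to its front edge, z up. Polished blade (friction about 0.35): things stay on it at slopes under 15 degrees, slide off above 25. Neck and handle rise backwards from (-55,0,5) mm along (-cos30,0,sin30); centre of mass near the neck.
- turner_grip (a point): Grip place on the handle's axis, 95 mm along it, at (-137,0,52.5) mm in the turner's frame, axes as the turner's. Wooden handle 20 wide (y) x 14 mm, from 45 to 175 mm along, rising backwards at 30 degrees to the blade. The fingers can come straight down on both sides of it; the rest's notch begins 53 mm farther up the handle. Grip firmly (100 N).
- turner_tip (a point): Middle of the blade's front edge, underside, at (60, 0, 0) mm in the turner's frame.
- rest: Fixed blue ceramic rest, origin at the centre of its underside, z up. Its plate (150 x 100 x 4 mm) carries the blade: the lying turner's origin is at (0,0,4) mm in the rest's frame, same yaw. Behind, near (-192,0,82) mm, a post with a notch open upwards, 32 mm wide, holds the upper end of the handle; its side walls reach 13 to 18 mm above the handle's underside.
- board: Fixed wooden serving board 200 (x) by 240 (y) by 16 mm thick, origin at the centre of its underside. Along its far (+x) edge stands a rail whose top is 34 mm above the table and whose inner face is at x = +86 mm; the front and sides are open. The biscuit can be pushed against the rail.
- biscuit: Loose rigid round shortbread biscuit, diameter 104, 16 mm thick, about 0.11 kg; origin at the centre of its underside, z up through the pricked top. The underside is flat to a radius of 40 mm, then rises evenly to 6 mm at the rim, so a blade close to the board goes under the edge. It lies on the board, 9 to 39 mm short of the rail.
- plate: Loose white dinner plate, diameter 270 mm, 18 mm high, 0.6 kg, origin at the centre of its underside; the flat inner floor is 5 mm above the table and about 80 mm in radius, with a rim rising round it.
- mug: Bystander: terracotta mug, 78 mm wide, 90 mm high, origin at the centre of its underside. Leave it.
- jar: Bystander: amber honey jar, 60 mm wide, 75 mm high, origin at the centre of its underside. Leave it.
- clock: Bystander: pale wooden bedside clock, 45 x 85 x 86 mm high, origin under its centre. Leave it.
- remote: Bystander: grey remote control, 150 x 42 x 14 mm, lying flat near the robot, origin under its centre. Leave it.
- book: Bystander: blue book, 200 x 135 x 30 mm, lying flat, origin under its centre. Leave it.
Things that resemble listed ones, but are neither listed nor needed, are in the scene too. What is meant by the biscuit is not purple, and is the smaller of those in its own colour.

How it is judged:
By the outcome, as a careful person would: the job done as asked, in the order asked, and still so for the second after the job is handed in, with the robot touching nothing.
It also fails if it takes over 72 s, if anything falls off the work surface, if the arm or the gripper's body presses on something with over 40 N, if the wrist force passes 120 N, or if a joint passes its speed limit or range.

## Working session

There is one attempt and no reset: what is moved stays moved. The work goes in short steps, each a Python script; the robot and the scene stay as the last script left them, time stands still between calls to the robot, and variables do not carry over. Pictures are saved under pics/ and viewed, about 8 in all and at most 12, crops included, and the job is handed in when it is done.

```bash
ls; mkdir -p pics; cat > h.py <<'E'
import numpy as np, cv2
from workcell import *
def pts(c):
    """world point of each pixel from range (HxWx3)"""
    K=np.array([[c["fx"],0,c["cx"]],[0,c["fy"],c["cy"]],[0,0,1.]])
    h,w=c["range_z"].shape
    u,v=np.meshgrid(np.arange(w),np.arange(h))
    n=cv2.undistortPoints(np.stack([u,v],-1).reshape(-1,1,2).astype(float),K,np.array(c["dist_coeffs"],float)).reshape(h,w,2)
    z=c["range_z"].astype(float)
    P=np.stack([n[...,0]*z,-n[...,1]*z,-z],-1)
    M=np.array(c["cam_to_world"]); P=P@M[:3,:3].T+M[:3,3]; P[z<=0]=np.nan
    return P
E
python3 - <<'E'
from h import *
import pickle
d={}
for n in("scene","top"):
    c=camera(n); d[n]=c; cv2.imwrite(f"pics/{n}0.png",c["image"]); print(n,c["fx"],np.round(c["cam_to_world"],2).tolist(),c["dist_coeffs"], (c["range_z"]>0).mean())
pickle.dump(d,open("c0.pkl","wb"))
s=read_state(); print(s["time"],s["tool_rot"],s["finger_gap"],grip_point_offset)
E
```

```text
pics
scene 380.7876044549824 [[-0.2, -0.68, 0.7, 1544.23], [0.98, -0.14, 0.15, 228.53], [-0.0, 0.72, 0.7, 1099.34], [0.0, 0.0, 0.0, 1.0]] [-0.06474512  0.          0.          0.          0.        ] 0.9859311224489796
top 435.64769255815065 [[-0.02, 1.0, -0.1, 413.28], [-1.0, -0.02, 0.0, -1.53], [0.0, 0.1, 1.0, 1430.29], [0.0, 0.0, 0.0, 1.0]] [0.00594936 0.         0.         0.         0.        ] 0.9957227891156463
0.1 [[ 3.38014131e-01  9.41140993e-01 -2.79944866e-04]
 [ 9.41140531e-01 -3.38014243e-01 -9.34287724e-04]
 [-9.73921828e-04  5.23349931e-05 -9.99999524e-01]] 85.30636692999163 -18.700000000000003
```

View pics/top0.png

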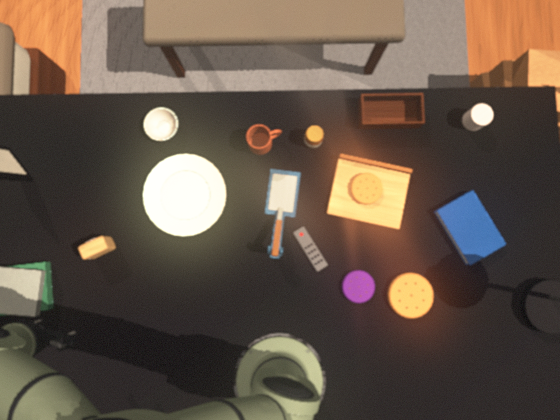

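View pics/scene0.png

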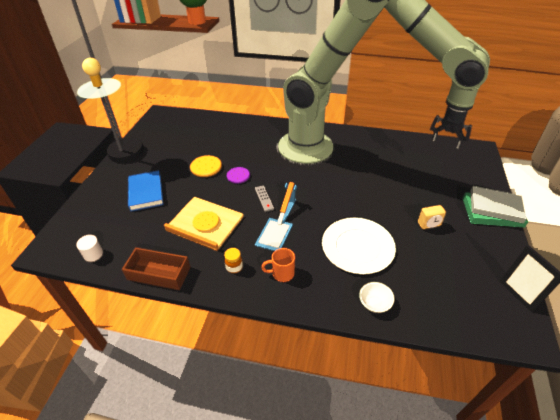

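The top view shows the plate at (185,195), the rest and turner at (283,193) with the handle down to (276,255), and the board at (370,192) with the biscuit at (366,189). The rail is on the far side, from (341,157) to (412,170). The scene view shows the same layout. I'll measure next.

```bash
cat > m.py <<'E'
from h import *
import pickle
def measure(d):
    for n,c in d.items():
        P=pts(c); hsv=cv2.cvtColor(c["image"],cv2.COLOR_BGR2HSV); H,S,V=[hsv[...,i].astype(int) for i in range(3)]
        X,Y,Z=P[...,0],P[...,1],P[...,2]
        def box(x0,x1,y0,y1,z0,z1): return (X>x0)&(X<x1)&(Y>y0)&(Y<y1)&(Z>z0)&(Z<z1)
        def rep(name,m):
            q=P[m]
            if len(q)<10: print(n,name,len(q)); return
            a=cv2.minAreaRect(q[:,:2].astype(np.float32)); (cc,r)=cv2.minEnclosingCircle(q[:,:2].astype(np.float32))
            print(n,name,len(q),"med",np.round(np.median(q,0),1),"rect",np.round(a[0],1),np.round(a[1],1),round(a[2],1),"circ",np.round(cc,1),round(r,1))
        rep("table",(abs(Z)<15)&box(300,500,-100,300,-15,15)&(V<40))
        rep("biscuit",box(300,700,-420,-150,26,45)&(S>90)&(np.hypot(X-565,Y+275)<75))
        rep("boardtop",box(300,720,-420,-140,9,23)&(S>60))
        rep("rail",box(560,720,-420,-140,28,45)&(np.hypot(X-565,Y+275)>75))
        rep("plate",box(380,740,130,480,3,40)&(V>90)&(S<110))
        rep("platerim",box(380,740,130,480,14,40)&(V>90)&(S<110))
        rep("restblue",box(300,640,-100,60,-5,130)&(H>95)&(H<125)&(S>110)&(V>60))
        rep("restplate",box(480,660,-100,80,-3,18)&((V>70)))
        rep("blade",box(480,660,-100,80,-3,20)&(S<80)&(V>100))
        hm=box(300,640,-60,60,20,130)&((H<20)|(H>170))&(S>110)&(V>50)
        rep("handle",hm)
        q=P[hm]
        if len(q)>10:
            m=q.mean(0); _,_,vt=np.linalg.svd(q-m); print("  axis",m.round(1),vt[0].round(3), np.ptp((q-m)@vt[0]).round(1))
if __name__=="__main__": measure(pickle.load(open("c0.pkl","rb")))
E
python3 m.py; python3 - <<'E'
import cv2
a=cv2.imread("pics/top0.png")[140:290,230:430]; b=cv2.imread("pics/scene0.png")[160:280,150:350]
a=cv2.resize(a,None,fx=3,fy=3,interpolation=2); b=cv2.resize(b,None,fx=3,fy=3)
cv2.imwrite("pics/a.png",a)
E
```

```text
scene table 185 med [4.405e+02 4.860e+01 1.000e-01] rect [422.  -23.7] [203.5 154.1] 53.3 circ [398.1  -3.7] 108.3
scene biscuit 318 med [ 597.9 -287.7   32.4] rect [ 596. -289.] [102.1  80.4] 56.1 circ [ 600.  -291.2] 52.7
scene boardtop 1719 med [ 577.3 -280.9   16.5] rect [ 509.8 -291.8] [255.1 419.2] 89.9 circ [ 508.  -309.7] 229.9
scene rail 280 med [ 678.4 -305.9   32.6] rect [ 656.7 -305.6] [217.1  85.2] 74.5 circ [ 685.7 -313.7] 108.6
scene plate 2978 med [594.9 300.5  10.8] rect [588.9 298.3] [270.2 280.5] 81.3 circ [586.6 301.5] 143.6
scene platerim 850 med [591.8 296.7  16.5] rect [596.1 299.2] [266.9 265.4] 17.0 circ [594.6 302.1] 136.9
scene restblue 76 med [418.9  18.2   7.3] rect [520.9 -10.9] [238.3  92.5] 3.0 circ [519.2  20.9] 119.3
scene restplate 791 med [591.7 -18.5   5.8] rect [569.8 -12.6] [184.4 144.7] 2.2 circ [569.5 -12.4] 116.8
scene blade 600 med [595.7 -19.7   6.5] rect [569.4 -27.6] [182.1 114.5] 2.1 circ [568.6 -33.5] 103.7
scene handle 143 med [444.9   3.3  73.9] rect [450.    0.8] [ 21.  113.8] 82.0 circ [450.3   3.1] 57.0
  axis [447.    2.3  71.8] [
[... 250 characters left out ...]
9.1] 228.7
top rail 455 med [ 675.7 -314.9   34.1] rect [ 651.2 -309.2] [218.8  94.1] 76.5 circ [ 676.8 -315.3] 110.1
top plate 5429 med [595.4 295.9  10.4] rect [583.7 291.7] [314.  322.1] 0.9 circ [597.6 272.6] 188.4
top platerim 1506 med [598.4 301.3  16.7] rect [595.2 298.3] [269.3 266.5] 54.9 circ [596.9 298. ] 135.9
top restblue 0
top restplate 2673 med [572.8 -12.2   3.4] rect [570.5 -11.1] [178.  179.6] 89.5 circ [569.5 -10.8] 125.2
top blade 1718 med [595.6 -14.5   5.1] rect [569.7  -6.3] [181. 167.] 0.9 circ [570.9  -7.2] 121.7
top handle 196 med [447.2  -0.5  74.3] rect [450.1  -2.4] [ 20.7 112.5] 80.6 circ [450.2  -1.6] 56.3
  axis [447.9  -1.   73.4] [-0.861  0.121  0.494] 130.2
```

View pics/a.png

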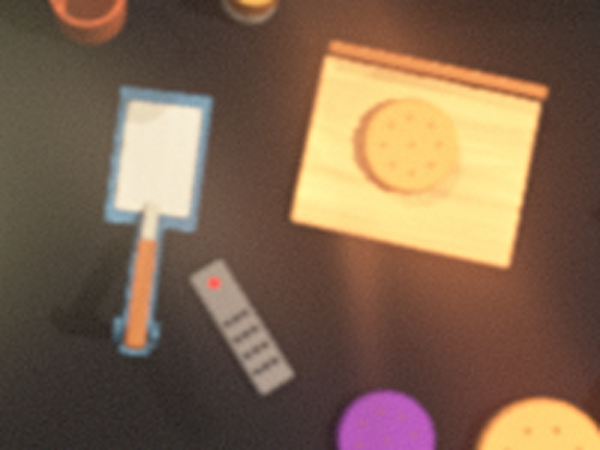

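The crop shows the blade centre at about (160,158) on the rest plate, the handle ending in the notch near (137,340), and the biscuit at (412,145) about 25 mm short of the rail. Next I'll tighten the estimates with colour contours cast onto planes, and check IK along the plan.

```bash
cat > m2.py <<'E'
from h import *
import pickle
def fitc(q):
    A=np.c_[2*q[:,:2],np.ones(len(q))]; s=np.linalg.lstsq(A,(q[:,:2]**2).sum(1),rcond=None)[0]; return s[:2],np.sqrt(s[2]+s[0]**2+s[1]**2)
def cast(c,uv,z):
    K=np.array([[c["fx"],0,c["cx"]],[0,c["fy"],c["cy"]],[0,0,1.]])
    n=cv2.undistortPoints(np.asarray(uv,float).reshape(-1,1,2),K,np.array(c["dist_coeffs"],float)).reshape(-1,2)
    M=np.array(c["cam_to_world"]); r=np.c_[n[:,0],-n[:,1],-np.ones(len(n))]@M[:3,:3].T
    return M[:3,3]+r*((z-M[2,3])/r[:,2])[:,None]
def big(m):
    cs,_=cv2.findContours(cv2.morphologyEx(m.astype(np.uint8),cv2.MORPH_OPEN,np.ones((3,3))),cv2.RETR_EXTERNAL,cv2.CHAIN_APPROX_NONE)
    return max(cs,key=cv2.contourArea)[:,0]
if __name__=="__main__":
  d=pickle.load(open("c0.pkl","rb"))
  for n,c in d.items():
    P=pts(c); hsv=cv2.cvtColor(c["image"],cv2.COLOR_BGR2HSV); H,S,V=[hsv[...,i].astype(int) for i in range(3)]
    X,Y,Z=P[...,0],P[...,1],P[...,2]
    def rect(name,m,z):
        q=cast(c,big(m),z); a=cv2.minAreaRect(q[:,:2].astype(np.float32)); print(n,name,np.round(a[0],1),np.round(a[1],1),round(a[2],1))
    near=(np.hypot(X-596,Y+17)<110)
    rect("blade",near&(S<75)&(V>130),6)
    rect("restplate",near&(Z<30)&(V>70)&((S<75)&(V>130)|(H>90)&(H<125)&(S>60)),4)
    brd=(np.hypot(X-570,Y+290)<175)
    rect("board+rail",brd&(S>60)&(V>90)&(Z>8),16)
    r=brd&(Z>26)&(H<30)&(V>60)&(np.hypot(X-596,Y+290)>70)&(X>600); q=P[r]; m=q.mean(0); vt=np.linalg.svd((q-m)[:,:2])[2]; print(n,"rail",m.round(1),vt[0].round(3))
    b=(np.hypot(X-596,Y+290)<62)&(Z>25)
    cb=big(b); Q=cast(c,cb,32); print(n,"bisc",fitc(Q), np.median(Z[b]).round(1), P[b].mean(0).round(1))
    m=(np.hypot(X-596,Y-299)<150)&(Z>13)
    q=P[m]; print(n,"plate rim mid",[np.round(v,1) for v in fitc(q)], "floor z",np.nanmedian(Z[np.hypot(X-596,Y-299)<60]).round(1))
  def T(yaw,pitch=0): # turner rot; pitch>0 nose down
    cy,sy,cp,sp=np.cos(yaw),np.sin(yaw),np.cos(pitch),np.sin(pitch)
    return np.array([[cy,-sy,0],[sy,cy,0],[0,0,1]])@np.array([[cp,0,sp],[0,1,0],[-sp,0,cp]])
  for s in(1,-1):
    for nm,o,yaw,p in[("rest",(595,-19,4),-8.2,0),("bstart",(540,-280,20),-10,4),("bend",(612,-293,20),-10,4),("up",(540,-280,160),-10,0),("plate",(587,294,20),26,0),("plate0",(587,294,20),0,0),("tilt",(587,294,35),26,28),("tilt0",(587,294,35),0,28),("tiltb0",(490,294,60),0,28),("tiltb",(500,250,60),26,28)]:
        R=T(np.radians(yaw),np.radians(p)); pos=np.array(o)+R@[-137,0,52.5-18.7]; Rt=np.c_[s*R[:,1],s*R[:,0],-R[:,2]]
        q=inverse_kinematics(pos,Rt); print(s,nm,None if q is None else np.round(q,2))
E
python3 m2.py
```

```text
scene blade [572.5 -17.2] [ 85.6 180.9] 82.3
scene restplate [582.2 -17.8] [104.9 190.6] 81.8
scene board+rail [ 597.1 -305.7] [253.1 206. ] 75.8
scene rail [ 689.1 -317.8   32.6] [0.24  0.971]
scene bisc (array([ 606.26627315, -293.00989073]), np.float64(50.177538370573146)) 32.2 [ 607.7 -292.    32.3]
scene plate rim mid [array([595.5, 301. ]), np.float64(120.4)] floor z 3.8
top blade [591.7 -21.6] [100.1 162.6] 81.8
top restplate [592.8 -21.8] [100.2 161.2] 81.8
top board+rail [ 598.5 -306.4] [240.2 204.8] 76.6
top rail [ 686.2 -326.2   34.5] [0.232 0.973]
top bisc (array([ 604.96162179, -295.29815152]), np.float64(49.971320809620806)) 33.1 [ 604.4 -295.3   33.1]
top plate rim mid [array([595.7, 298.3]), np.float64(118.8)] floor z 5.4
1 rest [-0.11  0.6  -0.03  2.16  0.04  0.38  1.26]
1 bstart [ 0.31  0.6   0.16  2.05 -0.13  0.56  1.95]
1 bend [ 0.28  0.68  0.17  1.87 -0.14  0.67  1.92]
1 up [-0.18  0.47  0.84  2.04 -0.48  0.83  2.33]
1 plate [-0.48  0.63 -0.14  2.    0.16  0.52  1.29]
1 plate0 [-0.64  0.65 -0.07  1.96  0.08  0.54  0.81]
1 tilt [-0.45  0.8  -0.17  1.46  0.05  1.37  1.41]
1 tilt0 [-0.43  0.8  -0.14  1.48 -0.16  1.3   1.09]
1 tiltb0 [-0.48  0.64 -0.17  1.72 -0.2   1.19  1.04]
1 tiltb [-0.44  0.64 -0.17  1.74  0.03  1.26  1.4 ]
-1 rest [-0.37  0.64  0.32  2.17 -0.5   0.4  -1.36]
-1 bstart [-0.08  0.74  0.72  2.07 -0.74  0.68 -0.6 ]
-1 bend [-0.08  0.82  0.72  1.89 -0.72  0.79 -0.7 ]
-1 up [-0.23  0.5   0.91  2.04 -0.53  0.85 -0.76]
-1 plate [-0.87  0.68  0.4   2.02 -0.5   0.54 -1.23]
-1 plate0 [-1.03  0.72  0.49  1.98 -0.59  0.59 -1.72]
-1 tilt [-0.87  0.89  0.57  1.49 -0.4   1.4  -1.31]
-1 tilt0 [-0.87  0.89  0.61  1.5  -0.63  1.42 -1.63]
-1 tiltb0 [-0.99  0.73  0.6   1.75 -0.6   1.32 -1.67]
-1 tiltb [-0.93  0.72  0.57  1.76 -0.35  1.28 -1.32]
```

Checks on the measurements:
- Turner origin is about (597,-21,4), yaw -8.2°.
- Biscuit is at (605.5,-294), top at 32-33.
- Board yaw is about -13.7°.
- The rail gap is about 28 mm, within the stated 9-39 mm.
- Plate is at (595.6,299.5).

All heights agree with the text. Now I'll grasp.

```bash
cat >> h.py <<'E'
def T(yaw,pitch=0): # turner rotation, degrees; pitch>0 = nose down
    a,b=np.radians([yaw,pitch]); cy,sy,cp,sp=np.cos(a),np.sin(a),np.cos(b),np.sin(b)
    return np.array([[cy,-sy,0],[sy,cy,0],[0,0,1]])@np.array([[cp,0,sp],[0,1,0],[-sp,0,cp]])
G=np.array([-137,0,52.5+grip_point_offset])   # TCP in turner frame
def tool(o,yaw,pitch=0,ref=(0,0,0)):
    """TCP pose placing turner point ref at world o"""
    R=T(yaw,pitch); return np.array(o)+R@(G-np.array(ref)), np.c_[R[:,1],R[:,0],-R[:,2]]
def st(tag=""):
    s=read_state(); print(tag,"t",round(s["time"],2),"tcp",np.round(s["eef_pos"],1),"F",np.round(s["ft_force"],1),"M",np.round(s["torque"],2),"gap",round(s["finger_gap"],1)); return s
E
python3 - <<'E'
from h import *
o=np.array([597,-21,4.])
p,R=tool(o+[0,0,90],-8.2); movep(p,R); st("above")
p,_=tool(o,-8.2); print(movel(p,guard=8)); st("down")
clamp(); st("clamped")
p,_=tool(o+[0,0,100],-8.2); movel(p,max_speed=80); wait(.3); st("lift")
c=camera("top"); cv2.imwrite("pics/b.png",cv2.resize(c["image"][130:290,210:430],None,fx=3,fy=3)); import pickle; pickle.dump({"top":c,"scene":camera("scene")},open("c1.pkl","wb"))
E
```

```text
above t 2.42 tcp [461.7  -0.8 127.9] F [-0.4 -0.9 -0.1] M [-0.01 -0.03  0.01] gap 85.3
False
down t 3.17 tcp [461.7  -1.4  38.3] F [ 0.6 -0.7  1.1] M [0.01 0.02 0.02] gap 85.6
clamped t 3.78 tcp [461.6  -1.4  38.1] F [-1.4 -0.3  9.3] M [0.08 0.29 0.08] gap 19.1
lift t 5.48 tcp [461.3  -1.5 137.6] F [ 0.4  0.1 -1.2] M [-0.04  0.03  0.05] gap 18.8
```

View pics/b.png

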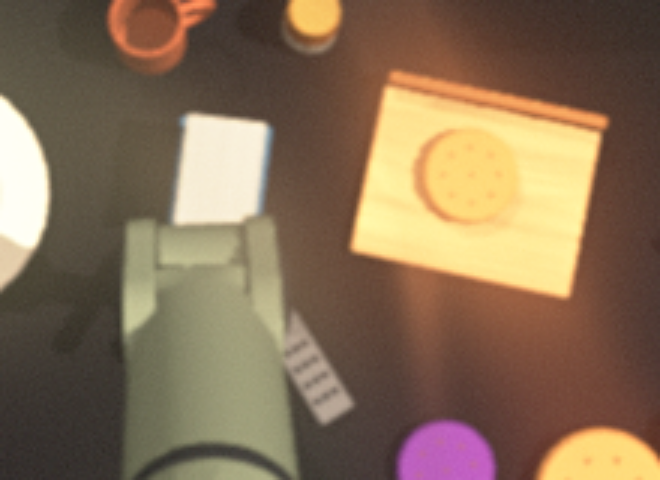

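The turner is held. The blade in the crop spans (185,115) to (270,225). Next I'll measure its plane and front edge from both views.

```bash
cat > mb.py <<'E'
from m2 import *
def blade(d,zexp,cen,lo=20,hi=25):
    for n,c in d.items():
        P=pts(c); hsv=cv2.cvtColor(c["image"],cv2.COLOR_BGR2HSV); S,V=hsv[...,1].astype(int),hsv[...,2].astype(int)
        m=(np.hypot(P[...,0]-cen[0],P[...,1]-cen[1])<95)&(P[...,2]>zexp-lo)&(P[...,2]<zexp+hi)&(S<90)&(V>110)
        q=P[big(m)[:,1],big(m)[:,0]]; 
        mm=np.zeros(m.shape,np.uint8); cv2.drawContours(mm,[big(m)[:,None]],-1,1,-1); Q=P[(mm>0)&m]
        for _ in range(3):
            A=np.c_[Q[:,:2]-cen[:2],np.ones(len(Q))]; s=np.linalg.lstsq(A,Q[:,2],rcond=None)[0]; r=Q[:,2]-A@s; Q=Q[abs(r)<max(2.5*r.std(),1)]
        a=cv2.minAreaRect(Q[:,:2].astype(np.float32))
        print(n,len(Q),"slopes deg",np.degrees(np.arctan(s[:2])).round(2),"z at cen",s[2].round(1),"std",r.std().round(2),"rect",np.round(a[0],1),np.round(a[1],1),round(a[2],1))
        U=np.array([np.cos(np.radians(-8.2)),np.sin(np.radians(-8.2))]); t=(Q[:,:2]-cen[:2])@U; print("   fwd extent",np.percentile(t,[.5,99,99.8]).round(1),"lat",np.percentile((Q[:,:2]-cen[:2])@[-U[1],U[0]],[.5,50,99.5]).round(1))
if __name__=="__main__": blade(pickle.load(open("c1.pkl","rb")),106,np.array([597,-21.]))
E
python3 mb.py
```

```text
top 881 slopes deg [-0.24  0.09] z at cen 106.0 std 2.57 rect [601.1 -24.8] [ 79.7 113.5] 82.0
   fwd extent [-50.3  60.2  61.1] lat [-42.7  -1.6  36.2]
scene 516 slopes deg [-0.39  0.32] z at cen 105.9 std 2.35 rect [595.1 -20.8] [ 81.4 127.3] 81.3
   fwd extent [-62.8  59.6  61.4] lat [-40.1   1.7  40.1]
```

The hold matches the model: pitch within 0.4° and front edge within about 1 mm. Next I'll touch the board with the tip, then slide under.

```bash
cat > s.py <<'E'
from h import *
YB=-13.7; U=np.array([np.cos(np.radians(YB)),np.sin(np.radians(YB)),0]); B=np.array([605.5,-294,0]); TIP=(60,0,0); PD=3
def tip(k,z,pitch=PD): return tool(B+k*U+[0,0,z],YB,pitch,TIP)
E
python3 - <<'E'
from s import *
p,R=tip(-72,70); movep(p,R); p,_=tip(-72,24); movel(p,max_speed=100); wait(.2); st("low")
p,_=tip(-72,13); hit=movel(p,max_speed=8,guard=2.5); s=st(f"hit {hit}")
z=s["eef_pos"][2]-(tip(-72,0)[0][2]); print("tip z",z)
np.save("z.npy",z)
p,_=tip(-72,z+1.0); movel(p,max_speed=20); st("raised")
c=camera("scene"); cv2.imwrite("pics/c.png",cv2.resize(c["image"][150:300,120:320],None,fx=3,fy=3))
E
```

```text
low t 7.4 tcp [ 346.5 -230.8   68.6] F [ 0.5 -0.3 -1.6] M [ 0.02  0.01 -0.04] gap 18.7
hit True t 8.47 tcp [ 346.1 -230.8   58.4] F [ 0.2 -0.2  0.2] M [-0.09 -0.58  0.03] gap 19.1
tip z 14.36654551427199
raised t 8.72 tcp [ 346.2 -230.8   59.5] F [ 0.6 -1.   0. ] M [-0.11 -0.46  0.02] gap 19.4
```

View pics/c.png

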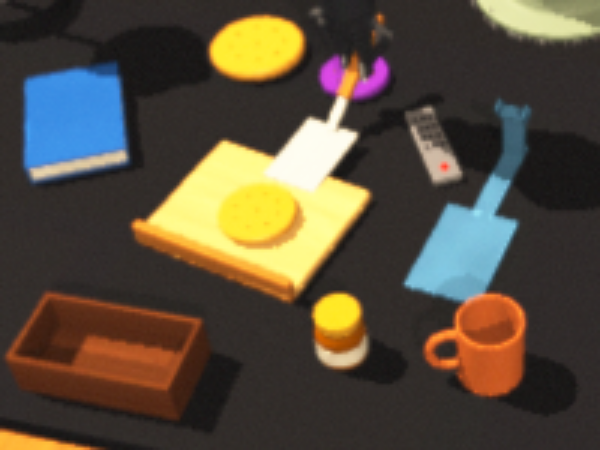

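The blade lies on the board in front of the biscuit (front edge near (295,183), biscuit at (258,213)), still pressing lightly. I'll ease off, then slide under.

```bash
python3 - <<'E'
from s import *
z=float(np.load("z.npy"))+1.0
for i in range(8):
    if read_state()["torque"][1]>-0.2: break
    z+=.4; movel(tip(-72,z)[0],max_speed=20); wait(.05)
st("eased"); print("z",z); np.save("z2.npy",z)
import pickle
for k in(-20,30,60,72,77):
    h=movel(tip(k,z)[0],max_speed=40,guard=10); s=st(f"{k} {h}")
    if h: break
wait(.2); d={"top":camera("top"),"scene":camera("scene")}; pickle.dump(d,open("c2.pkl","wb"))
cv2.imwrite("pics/d.png",np.hstack([cv2.resize(d["scene"]["image"][190:290,150:280],(520,400)),cv2.resize(d["top"]["image"][140:240,320:420],(280,280))[:,:].copy() if 0 else cv2.resize(d["top"]["image"][140:240,325:395],(280,400))]))
E
```

```text
eased t 9.38 tcp [ 346.1 -230.7   60.2] F [-0.6  0.1 -1. ] M [ 0.01 -0.18 -0.02] gap 18.8
z 16.16654551427199
-20 False t 10.82 tcp [ 396.7 -243.1   60.3] F [ 0.9  0.8 -1.4] M [ 0.   -0.22  0.  ] gap 18.9
30 False t 12.22 tcp [ 445.3 -254.9   60.3] F [-0.   0.1 -1.3] M [ 0.05 -0.1   0.  ] gap 19.4
60 False t 13.12 tcp [ 474.5 -262.1   60.3] F [ 1.3  0.7 -2. ] M [-0.02 -0.3   0.03] gap 19.0
72 False t 13.57 tcp [ 486.4 -264.9   60.2] F [ 0.4  0.  -1.3] M [-0.03 -0.31 -0.01] gap 19.0
77 False t 13.85 tcp [ 491.2 -266.2   60.2] F [ 0.4 -0.1 -1.2] M [ 0.01 -0.26 -0.02] gap 19.0
```

View pics/d.png

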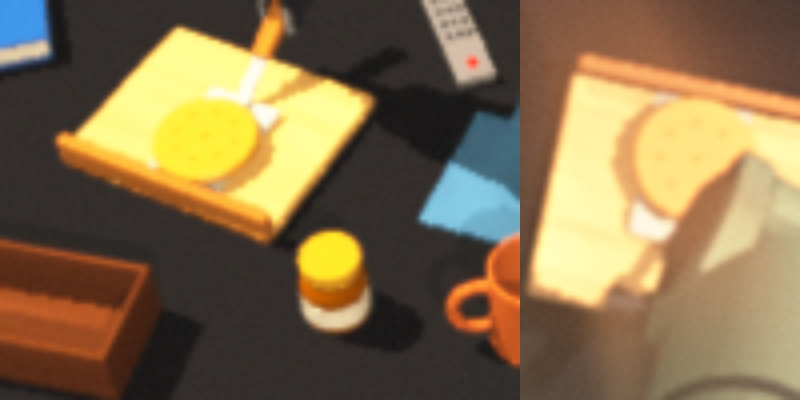

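The blade is fully under the biscuit, with both front corners showing at the rail. Now a slow lift, levelling with the nose slightly up.

```bash
python3 - <<'E'
from s import *
import pickle
z=float(np.load("z2.npy"))
movel(tip(76,z+6)[0],max_speed=25); st("6up")
p,R=tip(74,z+16,-2); movel(p,R,max_speed=25); st("level")
p,R=tip(70,130,-2); movel(p,R,max_speed=90); wait(.3); st("up")
d={"top":camera("top"),"scene":camera("scene")}; pickle.dump(d,open("c3.pkl","wb"))
cv2.imwrite("pics/e.png",np.hstack([cv2.resize(d["scene"]["image"][170:270,150:280],(520,400)),cv2.resize(d["top"]["image"][140:240,325:395],(280,400))]))
tp=B+70*U
from m2 import fitc,big,cast
for n,c in d.items():
    P=pts(c); hsv=cv2.cvtColor(c["image"],cv2.COLOR_BGR2HSV); H,S,V=[hsv[...,i].astype(int) for i in range(3)]
    m=(np.hypot(P[...,0]-tp[0],P[...,1]-tp[1])<130)&(P[...,2]>115)&(P[...,2]<175)
    b=m&(S>110)&(H<35)&(V>110); q=P[big(b)[:,1],big(b)[:,0]]; Q=P[b]; zz=np.median(Q[:,2])
    A=np.c_[Q[:,:2]-Q[:,:2].mean(0),np.ones(len(Q))]; s=np.linalg.lstsq(A,Q[:,2],rcond=None)[0]; 
    cc,r=fitc(cast(c,big(b),zz)); print(n,"bisc c",cc.round(1),r.round(1),"z",zz.round(1),"slope fwd/lat deg",np.degrees([s[:2]@U[:2],s[:2]@[-U[1],U[0]]]).round(1),"rel tip fwd",((cc-tp[:2])@U[:2]).round(1),"lat",((cc-tp[:2])@[-U[1],U[0]]).round(1))
E
```

```text
6up t 14.54 tcp [ 489.8 -265.8   66.4] F [ 0.2 -0.7 -3.6] M [ 0.02  0.15 -0.01] gap 19.0
level t 15.04 tcp [ 485.1 -264.7   59.2] F [ 1.  -0.4 -3.2] M [0.04 0.25 0.01] gap 19.4
up t 16.58 tcp [ 481.  -263.6  156.7] F [ 0.8 -0.5 -3.6] M [ 0.09  0.28 -0.  ] gap 18.6
top bisc c [ 623.8 -297.6] 49.7 z 145.6 slope fwd/lat deg [ 2.1 -0.7] rel tip fwd -51.3 lat 0.8
scene bisc c [ 629.1 -295.3] 51.3 z 145.0 slope fwd/lat deg [ 0.2 -1.1] rel tip fwd -46.8 lat 4.4
```

View pics/e.png

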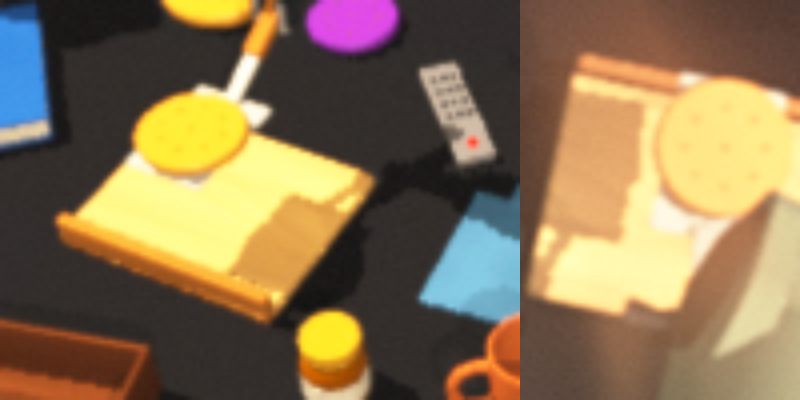

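The biscuit rides about 49 mm behind the tip, centred and level. Next I'll carry it to the plate and re-check it numerically there. Then I'll lower it and tilt about the tip in small steps.

```bash
cat > p.py <<'E'
from h import *
import pickle
from m2 import fitc,big,cast
YP=15; UP=np.array([np.cos(np.radians(YP)),np.sin(np.radians(YP)),0]); C=np.array([595.6,299.5,0]); TIP=(60,0,0)
def tip(k,z,pitch): return tool(C+k*UP+[0,0,z],YP,pitch,TIP)
def bisc(d,zlo,zhi,cen):
    for n,c in d.items():
        P=pts(c); hsv=cv2.cvtColor(c["image"],cv2.COLOR_BGR2HSV); H,S,V=[hsv[...,i].astype(int) for i in range(3)]
        b=(np.hypot(P[...,0]-cen[0],P[...,1]-cen[1])<110)&(P[...,2]>zlo)&(P[...,2]<zhi)&(S>110)&(H<35)&(V>110)
        if b.sum()<50: print(n,"no biscuit",b.sum()); continue
        Q=P[b]; zz=np.median(Q[:,2]); A=np.c_[Q[:,:2]-Q[:,:2].mean(0),np.ones(len(Q))]; s=np.linalg.lstsq(A,Q[:,2],rcond=None)[0]
        cc,r=fitc(cast(c,big(b),zz)); e=cc-C[:2]; print(n,"bisc",cc.round(1),r.round(1),"z",zz.round(1),"slope fwd/lat",np.degrees([s[:2]@UP[:2],s[:2]@[-UP[1],UP[0]]]).round(1),"from plate centre fwd",(e@UP[:2]).round(1),"lat",(e@[-UP[1],UP[0]]).round(1))
E
python3 - <<'E'
from p import *
p,R=tip(28,130,-2); movel(p,R,max_speed=130); wait(.3); st("over")
d={"top":camera("top"),"scene":camera("scene")}; bisc(d,115,175,C)
movel(tip(28,40,-2)[0],max_speed=90); print(movel(tip(28,14,-2)[0],max_speed=40,guard=6)); st("low")
E
```

```text
over t 21.14 tcp [431.3 255.5 156.9] F [ 1.3  0.1 -2.5] M [-0.11  0.3   0.03] gap 18.9
top bisc [571.6 293.3] 48.6 z 145.2 slope fwd/lat [ 1.7 -0.1] from plate centre fwd -24.8 lat 0.3
scene bisc [579.4 293.5] 50.8 z 145.1 slope fwd/lat [-0.5  0.4] from plate centre fwd -17.2 lat -1.6
True
low t 23.02 tcp [431.1 255.4  41. ] F [ 1.1 -0.5  7.3] M [ 0.05 -0.51 -0.04] gap 19.1
```

Contact came at about 14 mm, where the level blade's rear met the plate rim. I'll raise, tilt first, then lower.

```bash
python3 - <<'E'
from p import *
movel(tip(28,24,-2)[0],max_speed=40); wait(.2); st("raised")
for pt,z in((3,22),(8,16),(13,11),(17,9)):
    p,R=tip(28,z,pt); h=movel(p,R,max_speed=40,guard=6); st(f"{pt} {h}")
    if h: break
wait(.2)
d={"top":camera("top"),"scene":camera("scene")}; pickle.dump(d,open("c4.pkl","wb")); bisc(d,8,90,C)
cv2.imwrite("pics/f.png",np.hstack([cv2.resize(d["scene"]["image"][200:290,300:430],(520,360)),cv2.resize(d["top"]["image"][140:240,140:217],(277,360))]))
E
```

```text
raised t 23.62 tcp [431.2 255.4  50.7] F [-0.2  0.5 -2.7] M [-0.1   0.3   0.02] gap 19.4
3 False t 24.15 tcp [434.1 256.1  65.8] F [ 0.3 -1.  -3.1] M [-0.06  0.17  0.  ] gap 18.8
8 False t 24.59 tcp [438.3 257.3  76.4] F [ 0.8 -0.3 -3.2] M [0.03 0.05 0.04] gap 19.2
13 False t 25.07 tcp [444.  258.9  87.8] F [ 0.2 -0.2 -2.6] M [ 0.06 -0.12 -0.02] gap 18.8
17 False t 25.52 tcp [449.7 260.4  98.5] F [-0.1  0.2 -3.7] M [ 0.04 -0.29 -0.02] gap 19.1Traceback (most recent call last):
  File "<stdin>", line 7, in <module>
  File "p.py", line 12, in bisc
    cc,r=fitc(cast(c,big(b),zz)); e=cc-C[:2]; print(n,"bisc",cc.round(1),r.round(1),"z",zz.round(1),"slope fwd/lat",np.degrees([s[:2]@UP[:2],s[:2]@[-UP[1],UP[0]]]).round(1),"from plate centre fwd",(e@UP[:2]).round(1),"lat",(e@[-UP[1],UP[0]]).round(1))
                     ~~~^^^
  File "m2.py", line 12, in big
    return max(cs,key=cv2.contourArea)[:,0]
           ~~~^^^^^^^^^^^^^^^^^^^^^^^^
ValueError: max() iterable argument is empty
```

```bash
python3 - <<'E'
from p import *
d=pickle.load(open("c4.pkl","rb"))
cv2.imwrite("pics/f.png",np.hstack([cv2.resize(d["scene"]["image"][200:290,300:430],(520,360)),cv2.resize(d["top"]["image"][140:240,140:217],(277,360))]))
E
```

```text
(no output)
```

View pics/f.png

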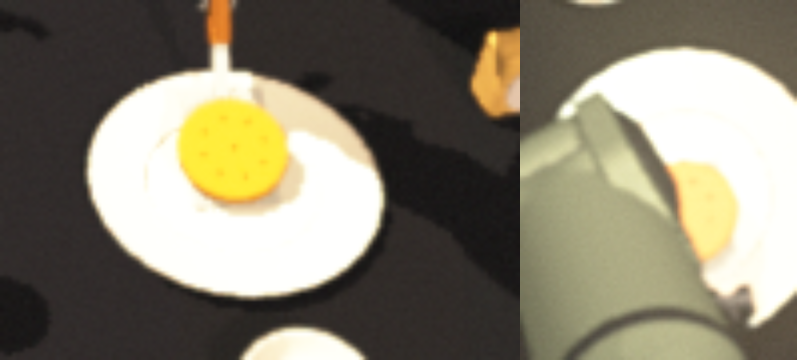

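The biscuit is still on the tilted blade at (233,150), slightly behind the plate's middle (237,180). I'll tilt until it slides onto the floor of the plate.

```bash
python3 - <<'E'
from p import *
bisc({"scene":pickle.load(open("c4.pkl","rb"))["scene"]},8,90,C)
for pt,z in((20,8.5),(22,8),(24,8),(26,8),(27.5,8)):
    p,R=tip(28,z,pt); h=movel(p,R,max_speed=25,guard=6); wait(.3); s=st(f"{pt} {h}")
    bisc({"scene":camera("scene")},8,90,C)
    if h: break
E
```

```text
scene bisc [582.1 296.2] 56.5 z 39.0 slope fwd/lat [-20.1   0. ] from plate centre fwd -13.9 lat 0.3
20 False t 26.67 tcp [454.9 261.8 107.7] F [ 0.7  0.1 -3.3] M [ 0.06 -0.39 -0.01] gap 18.8
scene bisc [582.5 297. ] 57.3 z 40.6 slope fwd/lat [-22.6   0.2] from plate centre fwd -13.3 lat 1.0
22 False t 27.43 tcp [458.3 262.7 113.1] F [-0.   1.1 -2.9] M [ 0.09 -0.43  0.02] gap 19.2
scene bisc [583.5 297.1] 57.9 z 41.5 slope fwd/lat [-24.5   0.1] from plate centre fwd -12.3 lat 0.8
24 False t 28.2 tcp [462.  263.7 119. ] F [-0.3 -1.1 -3.2] M [ 0.12 -0.43  0.01] gap 18.6
scene bisc [598.9 300.7] 56.9 z 35.7 slope fwd/lat [-26.    0.4] from plate centre fwd 3.5 lat 0.3
26 False t 28.98 tcp [465.9 264.7 124.8] F [-0.5 -0.2 -2.5] M [ 0.09 -0.5  -0.02] gap 19.1
scene bisc [602.3 302.1] 57.2 z 35.5 slope fwd/lat [-27.9  -0.5] from plate centre fwd 7.1 lat 0.8
27.5 False t 29.68 tcp [468.9 265.6 129. ] F [-0.7  0.8 -2.5] M [ 0.12 -0.53 -0.  ] gap 18.9
scene bisc [604.4 303.1] 57.0 z 36.0 slope fwd/lat [-29.4  -0.5] from plate centre fwd 9.4 lat 1.2
```

It slid about 20 mm and its front rests on the plate floor, as predicted. Now I'll withdraw slowly.

```bash
python3 - <<'E'
from p import *
for k,z in((8,8),(-15,8),(-40,9),(-62,12)):
    h=movel(tip(k,z,27.5)[0],max_speed=35,guard=6); st(f"{k} {h}")
    bisc({"scene":camera("scene")},8,70,C)
    if h: break
d={"top":camera("top"),"scene":camera("scene")}; pickle.dump(d,open("c5.pkl","wb"))
cv2.imwrite("pics/g.png",np.hstack([cv2.resize(d["scene"]["image"][200:290,300:430],(520,360)),cv2.resize(d["top"]["image"][140:240,140:217],(277,360))]))
E
```

```text
8 False t 30.46 tcp [449.7 260.4 129. ] F [ 0.2  0.3 -3.1] M [ 0.19 -0.43 -0.  ] gap 19.2
scene bisc [601.2 301.4] 56.2 z 32.7 slope fwd/lat [-20.9   0.1] from plate centre fwd 5.9 lat 0.4
-15 False t 31.32 tcp [427.5 254.4 129. ] F [-0.3  0.3 -3. ] M [ 0.17 -0.45 -0.  ] gap 18.9
scene bisc [600.6 299.8] 54.0 z 28.3 slope fwd/lat [-12.6   0.1] from plate centre fwd 4.9 lat -1.0
-40 False t 32.23 tcp [403.4 248.  130. ] F [ 0.3  0.2 -3. ] M [ 0.16 -0.45 -0.02] gap 19.5
scene bisc [599.3 300.2] 51.4 z 22.9 slope fwd/lat [-4.7  0.1] from plate centre fwd 3.7 lat -0.3
-62 False t 33.07 tcp [382.2 242.3 133. ] F [-0.9  0.4 -1.7] M [ 0.15 -0.6  -0.  ] gap 19.1
scene bisc [600.  300.4] 50.7 z 21.0 slope fwd/lat [-1.6  0. ] from plate centre fwd 4.5 lat -0.3
```

View pics/g.png

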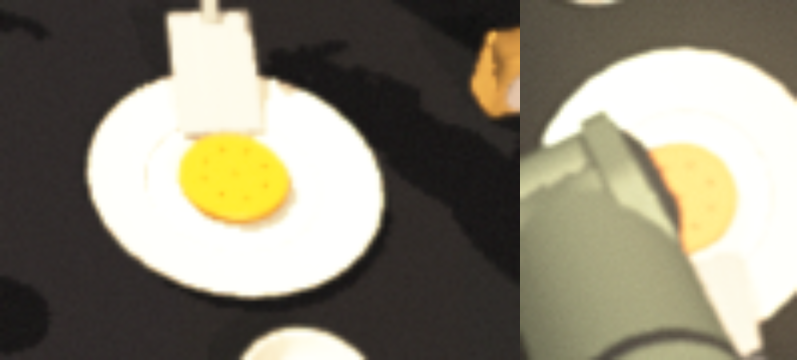

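The biscuit lies flat on the plate at (235,177), top at 21 mm (5+16), about 4.5 mm from the centre. The blade is clear of it. Next I'll lift away and hover over the rest to check how the turner sits in the grip.

```bash
python3 - <<'E'
from p import *
from mb import blade
movel(tip(-64,110,27.5)[0],max_speed=120)
o=np.array([597,-21,4.])
p,R=tool(o+[0,0,100],-8.2); movel(p,R,max_speed=130); wait(.3); st("hover")
d={"top":camera("top"),"scene":camera("scene")}; blade(d,106,np.array([597,-21.]))
pickle.dump(d,open("c6.pkl","wb"))
E
```

```text
hover t 36.73 tcp [461.4  -1.4 137.8] F [ 0.5  0.2 -0.7] M [0.04 0.02 0.01] gap 19.4
top 880 slopes deg [-0.06  0.13] z at cen 106.2 std 2.57 rect [601.8 -24.8] [ 79.8 113.8] 81.7
   fwd extent [-50.6  60.8  61.8] lat [-42.6  -1.3  36.4]
scene 514 slopes deg [0.04 0.33] z at cen 105.9 std 2.08 rect [595.3 -20.4] [ 80.8 127.8] 82.0
   fwd extent [-63.1  58.9  61. ] lat [-39.6   0.7  40.2]
```

The grip is unchanged from the first hover to within about 1 mm and 0.5°, so I'll set it down at the original pose.

```bash
python3 - <<'E'
from p import *
from mb import blade
o=np.array([597,-21,4.])
movel(tool(o+[0,0,12],-8.2)[0],max_speed=90); print(movel(tool(o+[0,0,-1],-8.2)[0],max_speed=12,guard=3)); st("set")
open_gripper(); wait(.2); st("open")
movel(tool(o+[0,0,110],-8.2)[0],max_speed=100)
goto_joints([-1.296,0.521,-0.036,1.599,0.021,1.021,-0.113]); wait(.5); st("away")
d={"top":camera("top"),"scene":camera("scene")}; pickle.dump(d,open("c7.pkl","wb"))
blade(d,6,np.array([597,-21.]),6,14); bisc(d,8,70,C)
import m; m.measure(d)
a=d["scene"]["image"][150:310,140:440]; b=d["top"]["image"][110:290,130:430]
cv2.imwrite("pics/h.png",np.vstack([cv2.resize(a,(500,267)),cv2.resize(b,(500,300))]))
E
```

```text
True
set t 38.85 tcp [461.3  -1.5  38.2] F [-0.8 -0.7  9.9] M [0.03 0.22 0.01] gap 19.4
open t 39.71 tcp [460.9  -1.5  37.9] F [-0.3  0.5  1.2] M [ 0.01 -0.01  0.01] gap 85.5
away t 43.76 tcp [211.6 588.4 231.7] F [-0.7  0.7  0.4] M [ 0.06 -0.05  0.05] gap 85.3
top 1295 slopes deg [-0.22 -0.12] z at cen 6.3 std 3.0 rect [598.5 -23.7] [103.2 151. ] 81.6
   fwd extent [-72.2  75.3  76.2] lat [-52.6  -3.3  48.4]
scene 572 slopes deg [-0.16 -0.22] z at cen 6.2 std 2.42 rect [588.6 -19.6] [ 90.5 149.2] 81.6
   fwd extent [-70.3  63.4  65.9] lat [-43.9   0.8  44.1]
top bisc [593.9 298. ] 48.3 z 21.4 slope fwd/lat [-0.2 -0.2] from plate centre fwd -2.0 lat -1.0
scene bisc [600.8 300.8] 50.2 z 21.3 slope fwd/lat [-1.2 -0.2] from plate centre fwd 5.4 lat -0.1
top table 0
top biscuit 0
top boardtop 4396 med [ 578.8 -295.8   16.9] rect [ 508.4 -282.5] [417.2 277.1] 0.7 circ [ 497.9 -284.2] 238.3
top rail 297 med [ 689.4 -315.7   34. ] rect [ 687.  -315.1] [214.3  20.8] 76.2 circ [ 688.4 -315.5] 107.3
top plate 4698 med [596.1 291.6  11.5] rect [589.8 287.9] [303.  315.6] 1.1 circ [607.9 278.8] 
[... 818 characters left out ...]
13.9] 108.4
scene plate 2586 med [597.2 302.7  12. ] rect [589.6 303.1] [267.8 280.6] 55.5 circ [586.4 303.6] 146.1
scene platerim 886 med [581.9 299.4  16.6] rect [595.1 299.4] [265.8 267.3] 81.4 circ [595.5 301.5] 137.3
scene restblue 85 med [418.8  14.9   7.9] rect [521.7 -11.7] [238.6  95.1] 3.5 circ [519.7  22.1] 119.5
scene restplate 797 med [590.1 -18.1   5.8] rect [569.6 -12.6] [182.3 145.5] 1.9 circ [569.9 -12.6] 116.2
scene blade 599 med [593.4 -20.9   6.3] rect [569.1 -22.9] [188.7 109.7] 6.3 circ [570.7 -36.8] 102.8
scene handle 141 med [447.7   2.9  70.3] rect [4.511e+02 3.000e-01] [ 25.5 114.5] 84.9 circ [451.4   4.1] 57.3
  axis [448.6   1.7  70.9] [ 0.851 -0.134 -0.508] 130.4
```

View pics/h.png

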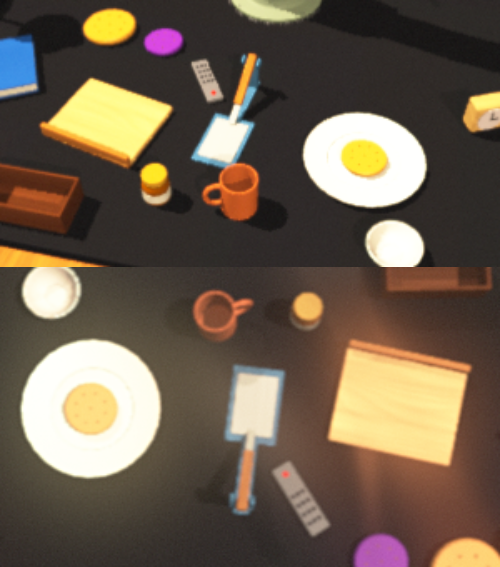

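The biscuit lies flat in the middle of the plate, the turner is back on its rest with the handle in the notch, and the bystanders I can see look unmoved.

```bash
python3 -c "
from h import *
finish_job()"
```

```text
the job is handed in; nothing more can be done
```

The job is done and handed in at about 44 s on the robot's clock, against the 72 s limit. The biscuit is on the plate and the turner is back on its rest. I slid the blade under the biscuit against the rail, carried it level to the plate, tilted it off gently and set the turner back where it was.

**Last checks**
- **Biscuit:** it lies flat with the pricked side up, its top at 21 mm (5 mm plate floor plus 16 mm biscuit). The top view puts it about 2 mm behind the plate's centre and the scene view about 5 mm ahead. The two cameras differ by about 7 mm along that direction.
- **Turner:** the handle is back in its notch, within about 3 mm and 1° of where it was found. The blade lies level on the rest.
- **Plate:** it has not moved, to within about 1 mm.
- **Bystanders:** the mug, jar, clock and remote look unmoved in the last pictures. Only the corner of the book showed in the last picture. I did not measure any of the five.

**What did not go to plan**
- **Rim contact:** while lowering over the plate, the rear of the blade briefly touched the rim, changing the force by about 10 N. I raised it, tilted and carried on, with no shift in the grip.
- **Grip force:** the interface fixes it at half the maximum (about 60 N), not the 100 N advised. The turner did not slip measurably.

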